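Reverse the ratchet and back off the centrifuge's rotor nut

ROBOT

A 6-joint arm with a two-finger parallel gripper is mounted at the origin on the work surface. World frame = base frame: x ahead of the robot, y to its left, z up, the work surface at z = 0. Lengths are in mm, angles in rad, forces in N, time in s.
With the tool pointing down it reaches from about 275 to 750 mm from the base axis. Payload 10.2 kg.
Tool frame: the origin (TCP) lies midway between the tips of the shut fingers; the grasp point (between the pads) lies 19 mm behind it; z points along the fingers, y is the line along which they close (so a half turn about z gives the same grasp; the last joint's range is limited). The gripper opens to 85 mm and grips with 20 to 120 N. Pads are 22 mm wide; open, the fingers measure 114 mm over their backs; the gripper's body (76 mm by 85 mm) begins 54 mm behind the grasp point. The pads swing forward as they close: fully open they stand 13 mm farther back than shut.
Start: joints at [-1.456, 0.313, 1.498, -0, 1.331, -0.223], TCP at [173.979, -495.341, 231.294] pointing down, gripper open.
Joint ranges: [-2.94, 2.94], [-0.97, 2.17], [0.19, 2.56], [-1.23, 4.37], [0.02, 3.11], [-2.88, 2.88]. Speed limits (rad/s): [2.39, 2.39, 3.01, 3.14, 3.14, 3.14].

INTERFACE

Orientations are given as a unit quaternion [w, x, y, z].
In Python, from station import env gives the robot as it stands.
- The arm moves only by the tool play_rows, never from a script. Its argument "series" is a list of rows, each a list of 3 entries, a list of its own where there are three numbers: the turn, a rotation vector about the tool's x, y, z as a fraction of full scale, then the shift along the tool's x, y, z as a fraction of full scale, then the closure, from 0 (fully open) to 1 (shut). A call has 1 to 20 rows; each row shifts and turns the commanded pose from where the row before left it, along the tool's axes as they then stand; what a row does not reach is not made up. Full scale, the value 1, is 0.02 m for a shift and 6 degrees for a turn. A row lasts 1/12 s, in which the tool goes at most 41.7 mm and 7.16 degrees, less where a joint would pass 70% of its speed; a pose out of reach is approached as far as the arm can. A call with a number of a shift or a turn outside -1 to 1 is refused whole. A call with a gripper value outside its range is refused whole. The fingers move at their own pace and stop on an object; "squeeze" is the grip in N (left out, the last holds). Time passes only in rows, so rows that do not move let the fingers close. It gives the time, the measured TCP pose, the force, the opening and the grip force at its end, in the units of the state.
- env.get_obs(): the state, without advancing time (a new reading comes with each control period).
- env.capture(name): name is "scene" or "top"; returns (picture, depth): 420x560x3 uint8, blue, green, red; 420x560 float32, mm along the optical axis (not along the pixel's ray), 0 where there is no reading.
- env.calibration(name): a dict with "K" (3x3 intrinsics, pixels), "distortion" ([k1, k2, p1, p2, k3] as OpenCV has them; the pictures are not rectified), "rvec" (rotation vector, rad) and "tvec" (3), from world to camera coordinates, as OpenCV has them. Camera axes: x right, y down, z forward; pixel columns grow to the right and rows downward; lengths in mm; the calibration is good to about 2 mm. A picture is of the moment at which its call begins. calibration takes no time and is no camera call.
- env.finish_job(): hands the job in; it is judged then, once.
Trained networks look in the newest picture that a camera, given by its name, has taken for a name from the list of things; names that differ only in an ending like _2 or _b are one class to them, and where a whole thing is asked for, a point or a joint stands for the part that bears it (a point fixed in the world has none). Each returns a list of dicts, best first, with "confidence" (0 to 1); they miss things now and then, are a little off and sometimes report something else, mostly with a low value. They report only what shows in the picture. A call takes as long as a camera call.
- env.boxes_of(camera, name): "extent" ([left, top, right, bottom] in pixels, round what is visible of it).
- env.cut_out(camera, name): "mask" (420x560 bool, what is visible of it) and "extent" ([left, top, right, bottom] in pixels, round what is visible of it).
The state is a dict: "time_s": time; "joint_positions": joint angles; "joint_velocities": joint speeds; "joint_torque": joint torques, N m; "tool_pos": TCP position; "tool_rot": TCP orientation; "force": force on the tool from outside, world axes, zero at the start; "wrist_torque": the same for the moment, N m; "width": finger opening in mm; "gripper_force": force on a finger pad.
Only numpy, scipy, OpenCV 4.12 (cv2) and the standard library are available. Lean on these libraries where they do the work, as an engineer would, in place of code of your own. Each camera call takes 0.05 s, during which the arm holds its last target. There are 200 camera calls.

TASK

The rotor of this bench centrifuge has to come off for cleaning, and the ratchet wrench sits ready on its nut, but it is still set to tighten. Push the red direction lever across to the loosening side before you swing, then work the handle to and fro between the two black lid clips until the nut has been backed off (anticlockwise seen from above) by at least 120 degrees. Do not tighten the nut any further on the way, leave the lever set to loosen, let go of the wrench, and do not disturb the things standing round the machine.

Things in the scene. Friction and masses are not known exactly. Their poses are not given: they have to be found in the camera images.
- centrifuge: White clinical centrifuge, fixed on the bench, lid lifted off: a drum 240 mm across, rim at z = 0.188, on a narrower foot with a dark control panel in front. Origin: centre of its underside, straight below the axis of nut and wrench; z up, x towards the back, away from the control panel. The rotor inside is locked and does not turn.
- left_clip (a point): Top (z = 0.242) of a black upright lid clip on the drum, 20 x 22 mm, 131 mm from the nut axis; it stands clockwise of the handle, 1.35 rad from straight out over the control panel.
- right_clip (a point): Top (z = 0.242) of the like clip on the other side, anticlockwise of the handle. The two clips bound the swing of the wrench.
- ratchet (a joint): Angle of the wrench about the vertical nut axis, rad; 0: the handle points straight out over the control panel (-x of centrifuge); growing = anticlockwise from above, the loosening way. Stops at -1.2 and +1.2, by the lid clips. It stays where it is left. Freewheeling takes up to 0.5 N m; driving the nut about 0.95 N m, that is about 7 N on the grip at 140 mm.
- ratchet_head (a point): Middle of the wrench's steel pear-shaped head, on the nut axis, z = 0.222: 44 mm across, 24 mm thick, with a round neck 15 mm thick to the handle. x points outwards along the handle, z up. The wrench cannot lift off the nut; it only turns about the axis. In the freewheeling direction it clicks every 0.48 rad.
- ratchet_grip (a point): Inside the wrench's blue handle grip, on its centre line, 129 mm from the nut axis, z = 0.222. The grip is 24 mm thick and runs from 89 to 170 mm out from the axis. x points outwards along the handle, z up. Nothing stands below it outside the drum down to the bench, except the control panel.
- direction_lever (a joint): Red direction lever on the wrench's head, rad, growing anticlockwise from above. -0.31 to -0.15: set to tighten (drives the nut clockwise, freewheels anticlockwise). +0.15 to +0.31: set to loosen (drives anticlockwise, freewheels clockwise); the tab then leans to the side towards which the handle is pulled. A spring throws it to either end from 0, with up to 1.5 N on the tab.
- lever_tab (a point): Middle of the lever's red upright tab, half-way up (z = 0.243). Tab 34 mm long, 7 mm thick, 16 mm tall (z = 0.235 to 0.251), pointing outwards along the handle from a vertical pivot 30 mm from the nut axis, above the thinner neck (neck top z = 0.2295). This point is 27 mm from the pivot. x points outwards along the tab, z up.
- rotor_nut (a joint): Angle of the brass rotor nut (72 mm flange, steel socket on top), rad: about 0 at the start, growing = anticlockwise from above = loosened. Stiff; turns only when driven, and up to 0.5 rad of each stroke is lost before the pawl catches. A white line on its flange starts beside the white line on the rotor's hub, at the back (+x of centrifuge).
- wash_bottle_mid (a point): White capped bottle with a blue cap, 66 mm across, 190 mm tall, standing on the bench beside the machine; point at mid-height on its axis. Bystander.
- tube_rack_mid (a point): Round blue and black tube rack, 100 mm across, 58 mm tall, on the bench; point at its centre, half-way up. Bystander.
- reagent_jar_mid (a point): Amber jar with white cap, 52 mm across, 70 mm tall, on the bench; point at its centre, half-way up. Bystander.
- weigh_boat_mid (a point): Blue square weighing boat, 96 mm wide, 20 mm tall, on the bench; point at its centre, half-way up. Bystander.

How it is judged:
By the outcome, as a careful person would: the job done as asked, in the order asked, and still so for the second after the job is handed in, with the robot touching nothing.
It also fails if it takes over 67 s, if anything falls off the work surface, if the arm or the gripper's body presses on something with over 40 N, if the wrist force passes 120 N, or if a joint passes its speed limit or range.

## Working session

There is one attempt and no reset: what is moved stays moved. The work goes in short steps, Python scripts to look and compute and a tool call to move; the robot and the scene stay as the last step left them, time stands still between calls to the robot, and variables do not carry over. Pictures are saved under pics/ and viewed, at most 10 in all, crops included, and the job is handed in when it is done.

Besides the shell and the picture viewer there is one more tool, called after "Request:" as a command line: name --argument value ..., lists and objects as JSON in quotes. play_rows: Moves the arm, as the interface text tells. Its arguments: {"type":"object","properties":{"series":{"type":"array"},"squeeze":{"type":"number"}},"required":["series"]}

```bash
mkdir -p pics; cat > h.py <<'E'
import numpy as np,cv2
from station import env
def cal(n):
    c=env.calibration(n); R=cv2.Rodrigues(np.array(c['rvec'],float))[0]
    return np.array(c['K'],float),np.array(c['distortion'],float),R,np.array(c['tvec'],float).ravel()
def ray(n,uv):
    K,D,R,t=cal(n); p=cv2.undistortPoints(np.array(uv,float).reshape(-1,1,2),K,D).reshape(-1,2)
    d=np.c_[p,np.ones(len(p))]; return -R.T@t,d@R,d,R,t
def onz(n,uv,z):
    o,d,_,_,_=ray(n,uv); return o+d*((z-o[2])/d[:,2])[:,None]
def pts(n,uv,dep):
    _,_,d,R,t=ray(n,uv); return (d*np.array(dep).reshape(-1,1)-t)@R
def proj(n,P):
    c=env.calibration(n); return cv2.projectPoints(np.array(P,float).reshape(-1,1,3),np.array(c['rvec'],float),np.array(c['tvec'],float),np.array(c['K'],float),np.array(c['distortion'],float))[0].reshape(-1,2)
E
python3 - <<'E'
from h import *
for n in ['scene','top']:
    im,d=env.capture(n); cv2.imwrite(f'pics/{n}0.png',im)
    K,D,R,t=cal(n); print(n,'cam',-R.T@t,'f',K[0,0])
    for k in ['centrifuge','left_clip','right_clip','ratchet','ratchet_grip','direction_lever','rotor_nut','wash_bottle_mid','tube_rack_mid','reagent_jar_mid','weigh_boat_mid']:
        try:
            for m in env.cut_out(n,k)[:2]:
                v,u=np.where(m['mask']&(d>0)); P=pts(n,np.c_[u,v],d[v,u])
                print(k,round(m['confidence'],2),np.round(m['extent']),len(u),'mean',P.mean(0).round(),'zmax',P[:,2].max().round())
        except Exception as e: print(k,e)
print(env.get_obs())
E
```

```text
scene cam [1344.3915741   125.67837397  653.33644161] f 472.17980236506764
centrifuge 0.79 [150. 160. 308. 325.] 16600 mean [660. -54. 148.] zmax 253.0
left_clip 0.97 [152. 158. 305. 323.] 16974 mean [656. -55. 147.] zmax 253.0
right_clip 0.68 [150. 158. 305. 325.] 16998 mean [656. -55. 147.] zmax 253.0
right_clip 0.57 [220. 158. 274. 211.] 1179 mean [562. -50. 219.] zmax 253.0
ratchet 0.68 [218. 157. 272. 208.] 1048 mean [580. -47. 229.] zmax 253.0
ratchet_grip 0.58 [219. 157. 274. 207.] 1096 mean [582. -47. 229.] zmax 253.0
direction_lever 0.76 [230. 172. 248. 188.] 154 mean [590. -50. 243.] zmax 253.0
rotor_nut 0.82 [210. 210. 247. 233.] 712 mean [637. -60. 179.] zmax 206.0
rotor_nut 0.16 [218. 156. 273. 210.] 1132 mean [576. -48. 225.] zmax 253.0
wash_bottle_mid 0.63 [ 83. 216. 127. 312.] 2613 mean [ 700. -294.   95.] zmax 192.0
tube_rack_mid 0.88 [322. 240. 371. 291.] 1967 mean [566. 162.  46.] zmax 62.0
reagent_jar_mid 0.83 [329. 295. 358. 343.] 1159 mean [720. 157.  46.] zmax 74.0
weigh_boat_mid 0.84 [118. 232. 164. 275.] 1155 mean [ 540. -301.   11.] zmax 24.0
top cam [ 351.4
[... 1253 characters left out ...]
positions': array([-1.45637875e+00,  3.12908190e-01,  1.49769411e+00, -1.40429413e-05,
        1.33099309e+00, -2.23406616e-01]), 'joint_velocities': array([ 0.00046672,  0.00015804,  0.00088772,  0.00092223, -0.00050627,
       -0.0017989 ]), 'joint_torque': array([ 2.42195993e-04, -4.12167764e+01, -2.59901065e+01, -1.93095161e-04,
        5.26245458e-04, -4.90010294e-06]), 'tool_pos': array([ 173.9863613 , -495.34177561,  231.29220078]), 'tool_rot': array([-1.74202881e-06,  9.85767957e-01,  1.68111671e-01, -6.73566186e-06]), 'force': array([0.03919397, 0.41307613, 0.54499504]), 'wrist_torque': array([-0.01259233, -0.01180746,  0.01653493]), 'gripper_force': 0.0, 'width': 85.29779180912288}
```

```bash
python3 - <<'E'
from h import *
im=cv2.imread('pics/top0.png')[110:290,180:460]; cv2.imwrite('pics/a.png',cv2.resize(im,(784,504),interpolation=cv2.INTER_CUBIC))
im=cv2.imread('pics/scene0.png')[140:340,70:370]; cv2.imwrite('pics/b.png',cv2.resize(im,(800,533),interpolation=cv2.INTER_CUBIC))
_,d=env.capture('top')
v,u=np.mgrid[110:290,240:420]; u=u.ravel();v=v.ravel(); P=pts('top',np.c_[u,v],d[v,u])
# drum rim: z near 188
def fit(Q):
    A=np.c_[2*Q[:,:2],np.ones(len(Q))]; s=np.linalg.lstsq(A,(Q[:,:2]**2).sum(1),rcond=None)[0]; return s[:2],np.sqrt(s[2]+s[:2]@s[:2])
Q=P[(abs(P[:,2]-190)<6)]; c=np.array([625,-62])
for i in range(8):
    r=np.linalg.norm(Q[:,:2]-c,axis=1); ang=np.arctan2(*(Q[:,:2]-c).T[::-1]); b=((ang+np.pi)/(2*np.pi)*72).astype(int)
    E=np.array([Q[b==k][np.argmax(np.where(r[b==k]<126,r[b==k],0))] for k in range(72) if (b==k).sum()>3]); 
    rr=np.linalg.norm(E[:,:2]-c,axis=1); c,R=fit(E[rr>112]); 
print('drum',c,R,len(E))
W=P[(P[:,2]>226)&(P[:,2]<262)]; 
bl=[]
r=np.linalg.norm(W[:,:2]-c,axis=1); 
for nm,S in (('all>226',W),):
    H=S[(r>89)&(r<170)]; print('grip-ish mean',H.mean(0),len(H))
    for lo in range(85,176,10):
        s=S[(r>=lo)&(r<lo+10)]
        if len(s): 
            print(lo,len(s),s.mean(0).round(1),np.ptp(s[:,1]).round())
hsv=cv2.cvtColor(cv2.imread('pics/top0.png'),cv2.COLOR_BGR2HSV)
for n in ('top','scene'):
    I=cv2.imread(f'pics/{n}0.png'); hsv=cv2.cvtColor(I,cv2.COLOR_BGR2HSV); 
    m=((hsv[...,0]<10)|(hsv[...,0]>170))&(hsv[...,1]>130)&(hsv[...,2]>70)
    k,l,s,ce=cv2.connectedComponentsWithStats(m.astype(np.uint8))
    for i in range(1,k):
        if s[i,4]>30: 
            v,u=np.where(l==i); X=onz(n,np.c_[u,v],251 if n=='top' else 245); mu=X.mean(0); w,V=np.linalg.eigh(np.cov(X[:,:2].T)); print(n,s[i],mu.round(1),'axis',V[:,1])
E
```

```text
drum [625.90622386 -65.46581964] 121.89460880008878 68
grip-ish mean [547.41648557 -48.97213374 236.13086479] 835
85 39 [539.3 -39.1 231.3] 18.0
95 56 [530.2 -36.3 233.1] 22.0
105 84 [546.4 -50.9 234.9] 222.0
115 176 [572.4 -61.7 239. ] 242.0
125 172 [569.2 -60.3 238.8] 260.0
135 156 [558.4 -43.5 236.9] 276.0
145 81 [519.4 -49.6 231.7] 284.0
155 57 [472.9 -18.6 232.7] 21.0
165 25 [466.3 -16.  231.3] 17.0
top [313 200   9  15  56] [578.8 -48.1 251. ] axis [-0.89576064  0.4445367 ]
scene [ 38  89  46  26 644] [ 233.9 -610.8  245. ] axis [0.69758856 0.71649857]
scene [102  99  49  18 635] [ 245.6 -420.3  245. ] axis [0.43335652 0.90122257]
scene [  9 103  14  11  57] [ 263.7 -735.7  245. ] axis [-0.72800362 -0.68557328]
scene [237 170  13  13  55] [572.1 -47.5 245. ] axis [-0.96072715  0.27749476]
scene [331 312  26  14 126] [930.3 148.6 245. ] axis [0.03131867 0.99950945]
```

View pics/a.png

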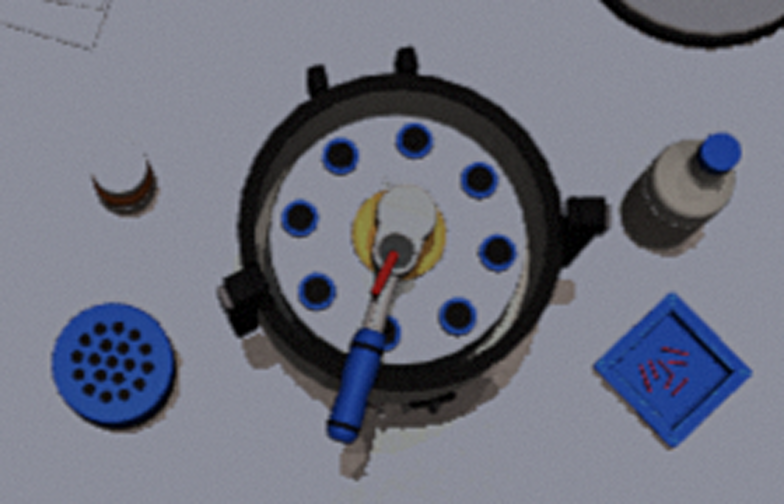

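View pics/b.png

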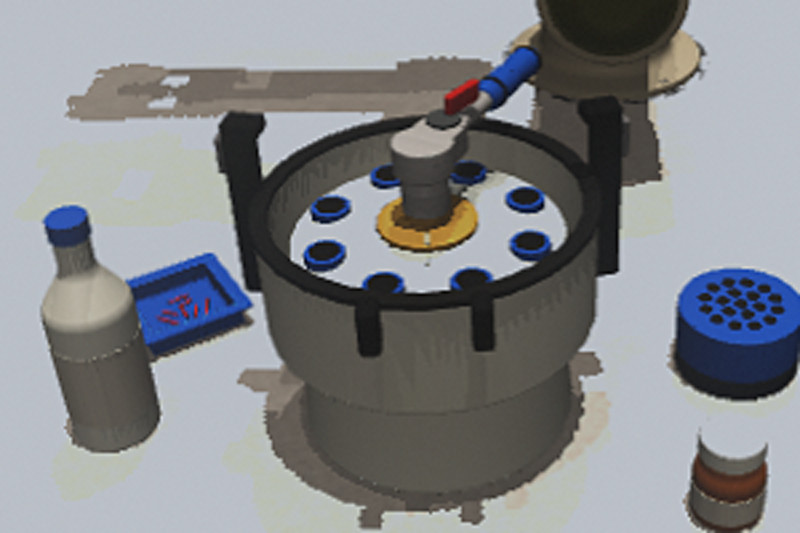

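```bash
cat >> h.py <<'E'
def near(n,d,c,zlo,zhi,rlo,rhi,box=(110,290,240,420)):
    v,u=np.mgrid[box[0]:box[1],box[2]:box[3]]; u=u.ravel();v=v.ravel(); k=d[v,u]>0;u=u[k];v=v[k]
    P=pts(n,np.c_[u,v],d[v,u]); r=np.linalg.norm(P[:,:2]-c,axis=1)
    k=(P[:,2]>zlo)&(P[:,2]<zhi)&(r>rlo)&(r<rhi); return P[k],np.c_[u,v][k]
E
python3 - <<'E'
from h import *
I,d=env.capture('top'); c=np.array([625.,-65])
P,_=near('top',d,c,228,243,0,26); print('head',P.mean(0),len(P),P.min(0),P.max(0))
P,_=near('top',d,c,232,255,112,150)
for s in (1,-1):
    Q=P[(P[:,1]-c[1])*s>60]; print('clip',s,len(Q),np.median(Q,0),Q.min(0),Q.max(0)); 
Is,ds=env.capture('scene')
P,_=near('scene',ds,c,230,255,105,150,(140,340,130,330))
for s in (1,-1):
    Q=P[(P[:,1]-c[1])*s>60]; print('scene clip',s,len(Q),np.median(Q,0),Q.min(0),Q.max(0))
P,_=near('scene',ds,c,180,194,100,126,(140,340,130,330)); 
A=np.c_[2*P[:,:2],np.ones(len(P))]; s=np.linalg.lstsq(A,(P[:,:2]**2).sum(1),rcond=None)[0]; print('scene rim',s[:2],np.sqrt(s[2]+s[:2]@s[:2]))
# blue grip
for n,D,b in (('top',d,(110,290,240,420)),('scene',ds,(140,340,130,330))):
    I0=cv2.imread(f'pics/{n}0.png'); h=cv2.cvtColor(I0,cv2.COLOR_BGR2HSV)
    P,uv=near(n,D,c,218,245,85,180,b); m=h[uv[:,1],uv[:,0]]; k=(abs(m[:,0].astype(int)-112)<14)&(m[:,1]>120)
    P=P[k]; e=P[:,:2]-c; ax=np.linalg.svd(P[:,:2]-P[:,:2].mean(0))[2][0]; ax*=-np.sign(ax[0])
    print(n,'grip',P.mean(0),len(P),'axis yaw',np.arctan2(-ax[1],-ax[0]),'len',np.ptp((P[:,:2]@ax)), 'far end', P[np.argmax(P[:,:2]@ax)])
    P,uv=near(n,D,c,236,262,20,75,b);m=h[uv[:,1],uv[:,0]];k=((m[:,0]<10)|(m[:,0]>170))&(m[:,1]>110)
    P=P[k]; print('tab',P.mean(0),len(P),P.min(0),P.max(0), np.polyfit(P[:,0],P[:,1],1))
E
```

```text
head [623.11797806 -64.74872158 235.27433719] 400 [599.25313119 -86.78838243 230.3065201 ] [647.01187741 -44.22837175 240.81796617]
clip 1 166 [570.75301075  49.54599304 242.23400353] [557.81992733  33.81183819 232.24679541] [587.895725    65.45902282 248.14854516]
clip -1 180 [ 623.81062394 -192.56275959  242.5948881 ] [ 612.74824844 -212.23163543  233.10052973] [ 636.47225406 -177.8441185   247.64839748]
scene clip 1 170 [577.9719135   52.91869777 240.53720199] [561.34700633  34.90181175 230.14022303] [588.0867799   69.27897673 244.42158839]
scene clip -1 167 [ 632.20190911 -189.15378604  240.39179182] [ 611.23673418 -208.51038077  230.05288804] [ 637.28566005 -176.3462519   245.39461848]
scene rim [628.24574177 -63.44653857] 115.15124342119256
top grip [503.45975478 -28.95049877 232.17816221] 435 axis yaw -0.46201116838384265 len 219.00877335814698 far end [465.2920235  -12.79207126 230.82058533]
tab [578.42157648 -47.90351829 251.08755764] 59 [562.90752953 -57.4881488  238.04564021] [595.55531809 -40.09934927 255.51846547] [ -0.47560901 227.19899521]
scene grip [509.25958296 -22.34499383 229.81832859] 228 axis yaw -0.30625813793309675 len 73.61897726461945 far end [473.74361572  -7.5813418  227.64835715]
tab [580.96708736 -45.19953663 246.06398938] 104 [566.84067555 -53.60236487 237.10241554] [594.29946153 -37.01205344 253.35935079] [ -0.52886403 262.0530566 ]
```

Request:
play_rows --series '[[[0, 0, 0], [0.87, -0.51, -0.25], 1], [[0, 0, 0], [0.87, -0.51, -0.25], 1], [[0, 0, 0], [0.87, -0.51, -0.25], 1], [[0, 0, 0], [0.87, -0.51, -0.25], 1], [[0, 0, 0], [0.87, -0.51, -0.25], 1], [[0, 0, 0], [0.87, -0.51, -0.25], 1], [[0, 0, 0], [0.87, -0.51, -0.25], 1], [[0, 0, 0], [0.87, -0.51, -0.25], 1], [[0, 0, 0], [0.87, -0.51, -0.25], 1], [[0, 0, 0], [0.87, -0.51, -0.25], 1], [[0, 0, 0], [0.87, -0.51, -0.25], 1], [[0, 0, 0], [0.87, -0.51, -0.25], 1], [[0, 0, 0], [0.87, -0.51, -0.25], 1], [[0, 0, 0], [0.87, -0.51, -0.25], 1], [[0, 0, 0], [0.87, -0.51, -0.25], 1], [[0, 0, 0], [0.87, -0.51, -0.25], 1], [[0, 0, 0], [0.87, -0.51, 0], 1], [[0, 0, 0], [0.87, -0.51, 0], 1], [[0, 0, 0], [0.87, -0.51, 0], 1], [[0, 0, 0], [0.87, -0.51, 0], 1]]' --squeeze 40

```text
time_s: 3.02
tool_pos: [435.3, -186.7, 311.4]
tool_rot: [0.0, 0.986, 0.168, 0.0]
force: [-0.2, -0.1, 0.1]
width: -0.1
gripper_force: 0.0
```

Request:
play_rows --series '[[[0, 0, 0], [0.87, -0.51, 0], 1], [[0, 0, 0], [0.87, -0.51, 0], 1], [[0, 0, 0], [0.87, -0.51, 0], 1], [[0, 0, 0], [0.87, -0.51, 0], 1], [[0, 0, 0], [0.87, -0.51, 0], 1], [[0, 0, 0], [0.87, -0.51, 0], 1], [[0, 0, 0], [0.87, -0.51, 0], 1], [[0, 0, 0], [0.87, -0.51, 0], 1], [[0, 0, 0], [0.87, -0.51, 0], 1], [[0, 0, 0], [0.87, -0.51, 0], 1], [[0, 0, 0], [0.87, -0.51, 0], 1], [[0, 0, 0], [0.87, -0.51, 0], 1], [[0, 0, 0.89], [0, 0, 0], 1], [[0, 0, 0.89], [0, 0, 0], 1], [[0, 0, 0.89], [0, 0, 0], 1], [[0, 0, 0.89], [0, 0, 0], 1], [[0, 0, 0.89], [0, 0, 0], 1], [[0, 0, 0.89], [0, 0, 0], 1], [[0, 0, 0.89], [0, 0, 0], 1], [[0, 0, 0], [0, 0, 0], 1]]'

```text
time_s: 4.68
tool_pos: [591.1, -2.9, 311.2]
tool_rot: [-0.0, 0.987, -0.158, -0.0]
force: [-0.1, 0.1, 0.0]
width: 0.5
gripper_force: 0.0
```

Request:
play_rows --series '[[[0, 0, 0], [0, 0, 0.7], 1], [[0, 0, 0], [0, 0, 0.7], 1], [[0, 0, 0], [0, 0, 0.7], 1], [[0, 0, 0], [0, 0, 0.7], 1], [[0, 0, 0], [0, 0, 0.7], 1], [[0, 0, 0], [0, 0, 0], 1]]'

```text
time_s: 5.18
tool_pos: [590.2, -2.7, 238.6]
tool_rot: [-0.0, 0.988, -0.155, -0.002]
force: [-0.4, 0.2, -0.7]
width: 0.2
gripper_force: 0.0
```

```bash
python3 - <<'E'
from h import *
I,d=env.capture('scene'); cv2.imwrite('pics/c.png',cv2.resize(I[100:240,160:360],(800,560),interpolation=cv2.INTER_CUBIC))
print(env.get_obs()['tool_pos'],proj('scene',[env.get_obs()['tool_pos']]))
E
```

```text
[590.68657529  -2.81179574 240.31435184] [[264.2036405  182.50724246]]
```

View pics/c.png

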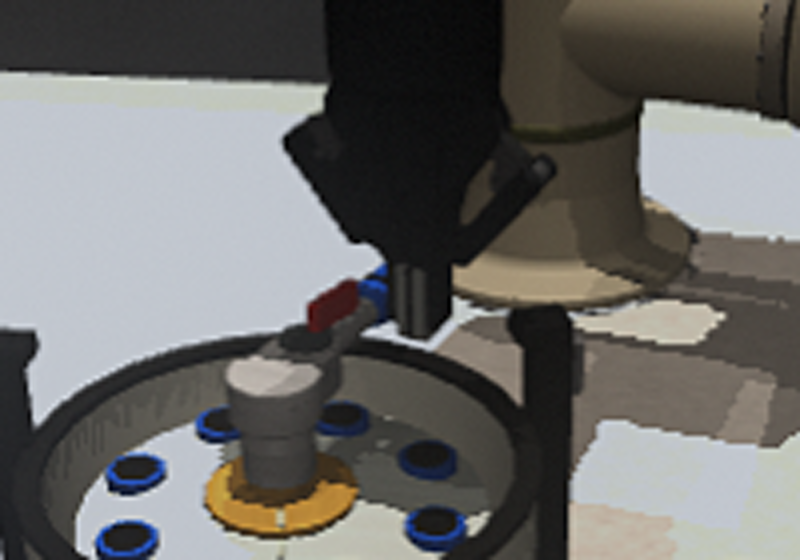

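Request:
play_rows --series '[[[0, 0, 0], [0, 0.5, 0], 1], [[0, 0, 0], [0, 0.5, 0], 1], [[0, 0, 0], [0, 0.25, 0], 1], [[0, 0, 0], [0, 0.25, 0], 1], [[0, 0, 0], [0, 0, 0], 1]]'

```text
time_s: 5.65
tool_pos: [581.7, -32.6, 241.8]
tool_rot: [0.0, 0.988, -0.157, 0.0]
force: [1.1, 0.4, -0.0]
width: 0.0
gripper_force: 0.1
```

Request:
play_rows --series '[[[0, 0, 0], [0, 0.1, 0], 1], [[0, 0, 0], [0, 0.1, 0], 1], [[0, 0, 0], [0, 0, 0], 1]]'

```text
time_s: 5.9
tool_pos: [580.6, -35.4, 241.3]
tool_rot: [0.0, 0.988, -0.157, 0.0]
force: [-0.6, -1.0, 0.0]
width: 0.2
gripper_force: 0.0
```

Request:
play_rows --series '[[[0, 0, 0], [0, 0.1, 0], 1], [[0, 0, 0], [0, 0.1, 0], 1], [[0, 0, 0], [0, 0, 0], 1]]'

```text
time_s: 6.15
tool_pos: [579.4, -38.9, 241.2]
tool_rot: [-0.0, 0.988, -0.157, -0.0]
force: [0.8, 2.6, 0.6]
width: -0.3
gripper_force: 0.9
```

```bash
python3 - <<'E'
from h import *
I,d=env.capture('scene'); cv2.imwrite('pics/d.png',cv2.resize(I[130:230,190:330],(784,560),interpolation=cv2.INTER_CUBIC))
print(env.get_obs()['tool_pos'],env.get_obs()['force'])
E
```

```text
[579.39337322 -38.8597499  241.27006851] [ 0.62084058  2.44821135 -0.40244365]
```

View pics/d.png

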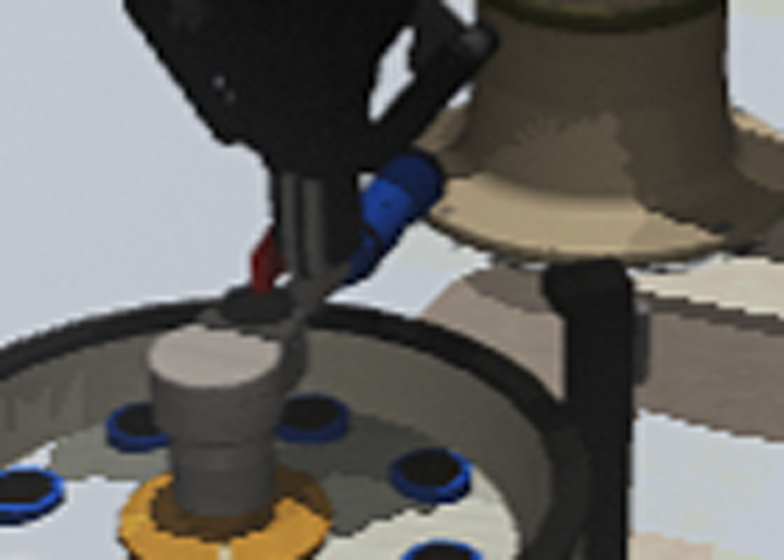

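Request:
play_rows --series '[[[0, 0, 0], [0, 0.1, 0], 1], [[0, 0, 0], [0, 0.1, 0], 1], [[0, 0, 0], [0, 0, 0], 1]]'

```text
time_s: 6.45
tool_pos: [578.1, -43.2, 241.4]
tool_rot: [0.0, 0.988, -0.157, 0.0]
force: [0.4, 1.2, 0.1]
width: 0.1
gripper_force: 0.5
```

Request:
play_rows --series '[[[0, 0, 0], [0, -0.7, 0], 1], [[0, 0, 0], [0, -0.7, 0], 1], [[0, 0, 0], [0, -0.6, 0], 1], [[0, 0, 0], [0, 0, -1], 1], [[0, 0, 0], [0, 0, -1], 1], [[0, 0, 0], [0, 0, -1], 1], [[0, 0, 0], [0, -1, -1], 0.5], [[0, 0, 0], [0, -1, 0], 0.5], [[0, 0, 0], [0, -1, 0], 0.5], [[0, 0, 0], [0, -1, 0], 0.5], [[0, 0, 0], [0, -1, 0], 0.5], [[0, 0, 0], [0, 0, 0], 0.5]]'

```text
time_s: 7.45
tool_pos: [621.8, 94.6, 320.8]
tool_rot: [-0.0, 0.988, -0.155, -0.0]
force: [-0.2, 0.6, 0.0]
width: 42.7
gripper_force: 0.0
```

```bash
python3 - <<'E'
from h import *
I,d=env.capture('top'); cv2.imwrite('pics/e.png',cv2.resize(I[110:290,180:460],(784,504),interpolation=cv2.INTER_CUBIC))
Is,_=env.capture('scene'); cv2.imwrite('pics/f.png',cv2.resize(Is[130:230,190:330],(784,560),interpolation=cv2.INTER_CUBIC))
print(env.get_obs()['tool_pos'],env.get_obs()['width'])
c=np.array([626,-65])
for n,J in (('top',I),('scene',Is)):
    D=env.capture(n)[1]
    h=cv2.cvtColor(J,cv2.COLOR_BGR2HSV);b=(110,290,240,420) if n=='top' else (140,340,130,330)
    for nm,f,z,r in (('tab',lambda m:((m[:,0]<10)|(m[:,0]>170))&(m[:,1]>110),(236,262),(20,90)),('grip',lambda m:(abs(m[:,0].astype(int)-112)<14)&(m[:,1]>120),(218,245),(85,180))):
        P,uv=near(n,D,c,*z,*r,b); P=P[f(h[uv[:,1],uv[:,0]])]; P=P[abs(np.arctan2(P[:,1]-c[1],c[0]-P[:,0]))<.7]
        if len(P): print(n,nm,len(P),P.mean(0).round(1),'bearing q',np.arctan2(c[1]-P[:,1].mean(),c[0]-P[:,0].mean()),np.polyfit(P[:,0],P[:,1],1)[0])
E
```

```text
[621.44878615  91.596034   320.94581185] 42.75610599998786
top tab 61 [576.  -61.9 250.8] bearing q -0.06107341737461793 0.003352591983760259
top grip 441 [498.9 -45.9 231.9] bearing q -0.14902837583432588 -0.12934820124711852
scene tab 50 [580.3 -58.6 247.8] bearing q -0.13879250401578452 0.004148927968076989
scene grip 201 [505.5 -40.5 230.7] bearing q -0.20084557264962927 -0.16684603347316765
```

View pics/e.png

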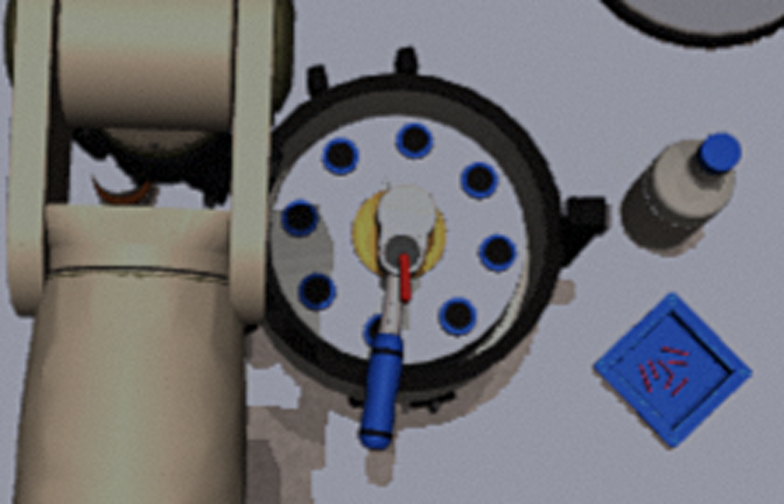

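View pics/f.png

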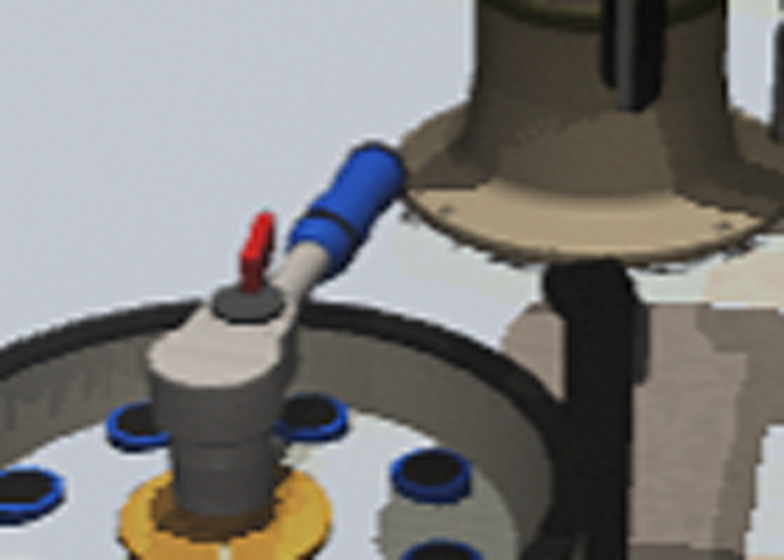

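Request:
play_rows --series '[[[0, 0, 0], [-0.56, 0.94, 0], 0.5], [[0, 0, 0], [-0.56, 0.94, 0], 0.5], [[0, 0, 0], [-0.56, 0.94, 0], 0.5], [[0, 0, 0], [-0.56, 0.94, 0], 0.5], [[0, 0, 0], [-0.56, 0.94, 0], 0.5], [[0, 0, 0], [-0.56, 0.94, 0], 0.5], [[0, 0, 0], [-0.56, 0.94, 0], 0.5], [[0, 0, 0], [-0.56, 0.94, 0], 0.5], [[0, 0, 0], [-0.56, 0.94, 0], 0.5], [[0, 0, -0.67], [0, 0, 0], 0.5], [[0, 0, -0.68], [0, 0, 0.5], 0.5], [[0, 0, 0], [0, 0, 0.5], 0.5], [[0, 0, 0], [0, 0, 0.5], 0.5], [[0, 0, 0], [0, 0, 0.3], 0.5], [[0, 0, 0], [0, 0, 0], 0.5]]'

```text
time_s: 8.9
tool_pos: [472.7, -39.2, 283.7]
tool_rot: [-0.0, 0.996, -0.087, -0.001]
force: [1.4, 0.3, 0.1]
width: 42.9
gripper_force: 0.0
```

```bash
python3 - <<'E'
from h import *
I,d=env.capture('scene'); cv2.imwrite('pics/g.png',cv2.resize(I[100:240,160:360],(800,560),interpolation=cv2.INTER_CUBIC))
o=env.get_obs();print(o['tool_pos'],o['tool_rot'],o['force'],o['width'])
E
```

```text
[473.06891573 -39.28818313 284.66443458] [-1.51923901e-04  9.96207202e-01 -8.70096238e-02 -7.16352232e-04] [-0.4054751   1.14385186 -0.49206303] 42.53090368533495
```

View pics/g.png

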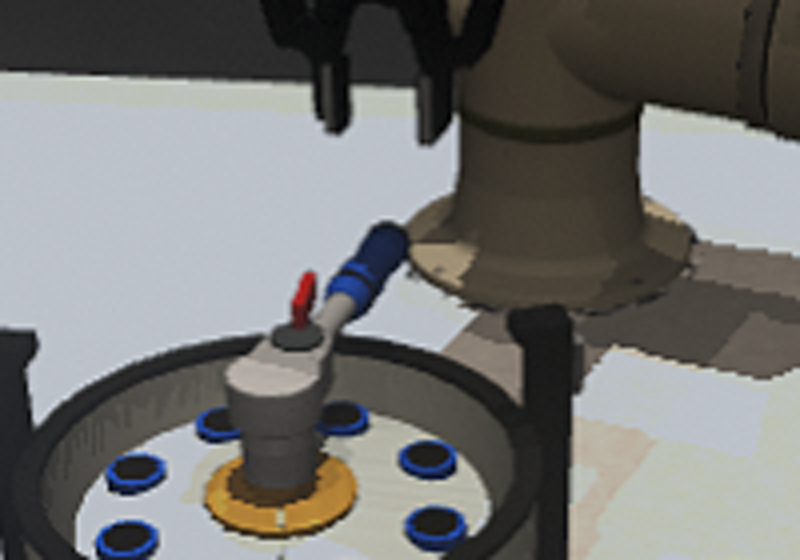

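Request:
play_rows --series '[[[0, 0, 0], [0, 0, 0.8], 0.5], [[0, 0, 0], [0, 0, 0.8], 0.5], [[0, 0, 0], [0, 0, 0.8], 0.5], [[0, 0, 0], [0, 0, 0.8], 0.5], [[0, 0, 0], [0, 0, 0.8], 0.5], [[0, 0, 0], [0, 0, 0], 0.6], [[0, 0, 0], [0, 0, 0], 0.6], [[0, 0, 0], [0, 0, 0], 0.6]]'

```text
time_s: 9.62
tool_pos: [473.8, -39.5, 206.5]
tool_rot: [0.0, 0.996, -0.087, 0.001]
force: [1.1, -0.4, 0.1]
width: 33.9
gripper_force: 0.0
```

Request:
play_rows --series '[[[0, 0, -0.667], [0.02, 0.54, 0], 0.6], [[0, 0, -0.667], [0.02, 0.54, 0], 0.6], [[0, 0, -0.667], [0.02, 0.54, 0], 0.6], [[0, 0, -0.667], [0.02, 0.54, 0], 0.6], [[0, 0, -0.667], [0.02, 0.54, 0], 0.6], [[0, 0, -0.667], [0.02, 0.54, 0], 0.6], [[0, 0, -0.667], [0.02, 0.54, 0], 0.6], [[0, 0, -0.667], [0.02, 0.54, 0], 0.6]]'

```text
time_s: 10.28
tool_pos: [483.0, -123.9, 206.6]
tool_rot: [-0.0, 0.981, 0.193, 0.001]
force: [2.2, 7.5, 0.8]
width: 34.3
gripper_force: 2.7
```

```bash
cat > st.py <<'E'
from h import *
o=env.get_obs();p=o['tool_pos'];q=o['tool_rot'];yaw=2*np.arctan2(q[2],q[1]);yaw=(yaw+np.pi)%(2*np.pi)-np.pi
e=np.array([626,-65])-p[:2]; b=np.arctan2(e[1],e[0])
print('t',o['time_s'],p.round(1),'yaw',yaw.round(3),'bearing',b.round(3),'R',np.linalg.norm(e).round(1),'q',(b-.215).round(3),'F',o['force'].round(1),'w',o['width'],o['joint_positions'][[0,5]])
E
python3 st.py
```

```text
t 10.2833 [ 483.  -123.9  206.6] yaw 0.389 bearing 0.391 R 154.6 q 0.176 F [2.2 7.5 0.8] w 34.286783507118535 [-0.4876175  0.6937467]
```

Request:
play_rows --series '[[[0, 0, -0.667], [0.02, 0.54, 0], 0.6], [[0, 0, -0.667], [0.02, 0.54, 0], 0.6], [[0, 0, -0.667], [0.02, 0.54, 0], 0.6], [[0, 0, -0.667], [0.02, 0.54, 0], 0.6], [[0, 0, -0.667], [0.02, 0.54, 0], 0.6], [[0, 0, -0.667], [0.02, 0.54, 0], 0.6], [[0, 0, -0.667], [0.02, 0.54, 0], 0.6], [[0, 0, -0.667], [0.02, 0.54, 0], 0.6], [[0, 0, -0.667], [0.02, 0.54, 0], 0.6], [[0, 0, -0.667], [0.02, 0.54, 0], 0.6], [[0, 0, -0.667], [0.02, 0.54, 0], 0.6], [[0, 0, 0], [0, 0, 0], 0.6]]'

```text
time_s: 11.28
tool_pos: [564.3, -207.4, 206.2]
tool_rot: [0.0, 0.837, 0.546, 0.0]
force: [-2.3, 2.1, 2.2]
width: 33.9
gripper_force: 1.7
```

```bash
python3 st.py; python3 - <<'E'
from h import *
I,d=env.capture('scene'); cv2.imwrite('pics/h.png',cv2.resize(I[100:240,160:360],(800,560),interpolation=cv2.INTER_CUBIC))
E
```

```text
t 11.2833 [ 564.3 -207.4  206.2] yaw 1.156 bearing 1.162 R 155.2 q 0.947 F [-2.3  2.1  2.2] w 33.86072147252529 [-0.54719107 -0.13282929]
```

View pics/h.png

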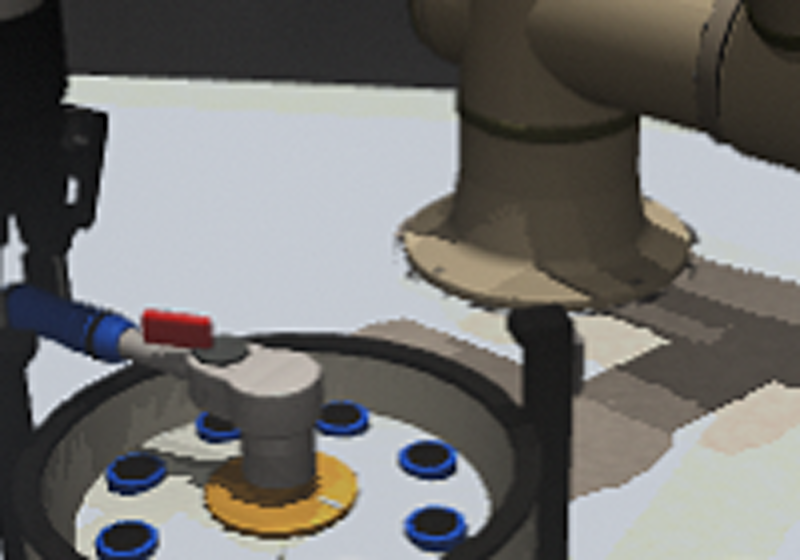

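Request:
play_rows --series '[[[0, 0, 0.667], [0.02, -0.54, 0], 0.6], [[0, 0, 0.667], [0.02, -0.54, 0], 0.6], [[0, 0, 0.667], [0.02, -0.54, 0], 0.6], [[0, 0, 0.667], [0.02, -0.54, 0], 0.6], [[0, 0, 0.667], [0.02, -0.54, 0], 0.6], [[0, 0, 0.667], [0.02, -0.54, 0], 0.6], [[0, 0, 0.667], [0.02, -0.54, 0], 0.6], [[0, 0, 0.667], [0.02, -0.54, 0], 0.6], [[0, 0, 0.667], [0.02, -0.54, 0], 0.6], [[0, 0, 0.667], [0.02, -0.54, 0], 0.6], [[0, 0, 0.667], [0.02, -0.54, 0], 0.6], [[0, 0, 0.667], [0.02, -0.54, 0], 0.6], [[0, 0, 0.667], [0.02, -0.54, 0], 0.6], [[0, 0, 0.667], [0.02, -0.54, 0], 0.6]]'

```text
time_s: 12.5
tool_pos: [473.6, -92.7, 206.2]
tool_rot: [0.001, 0.996, 0.085, 0.001]
force: [0.0, -0.3, 0.1]
width: 34.1
gripper_force: 0.4
```

```bash
python3 st.py
```

```text
t 12.5 [473.6 -92.7 206.2] yaw 0.17 bearing 0.18 R 154.9 q -0.035 F [ 0.  -0.3  0.1] w 34.086055453352834 [-0.43626423  0.96498895]
```

Request:
play_rows --series '[[[0, 0, 0.667], [0.02, -0.54, 0], 0.6], [[0, 0, 0.667], [0.02, -0.54, 0], 0.6], [[0, 0, 0.667], [0.02, -0.54, 0], 0.6], [[0, 0, 0.667], [0.02, -0.54, 0], 0.6], [[0, 0, 0.667], [0.02, -0.54, 0], 0.6], [[0, 0, 0.667], [0.02, -0.54, 0], 0.6], [[0, 0, 0.667], [0.02, -0.54, 0], 0.6], [[0, 0, 0.667], [0.02, -0.54, 0], 0.6], [[0, 0, 0.667], [0.02, -0.54, 0], 0.6], [[0, 0, 0.667], [0.02, -0.54, 0], 0.6], [[0, 0, 0.667], [0.02, -0.54, 0], 0.6], [[0, 0, 0.667], [0.02, -0.54, 0], 0.6], [[0, 0, 0], [0, 0, 0], 0.6]]'

```text
time_s: 13.58
tool_pos: [505.0, 30.3, 206.0]
tool_rot: [-0.0, 0.945, -0.327, 0.001]
force: [-0.2, -0.4, -0.3]
width: 34.1
gripper_force: 0.0
```

```bash
python3 st.py; python3 - <<'E'
from h import *
I,d=env.capture('scene'); cv2.imwrite('pics/i.png',cv2.resize(I[100:240,160:360],(800,560),interpolation=cv2.INTER_CUBIC))
E
```

```text
t 13.5833 [505.   30.3 206. ] yaw -0.665 bearing -0.667 R 154.0 q -0.882 F [-0.2 -0.4 -0.3] w 34.1200674448784 [-0.17207596  2.06422325]
```

View pics/i.png

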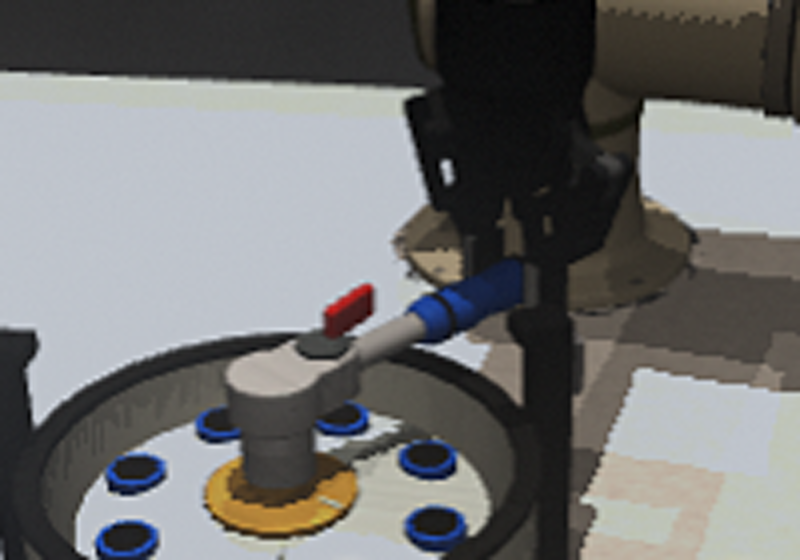

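Request:
play_rows --series '[[[0, 0, -0.667], [0.01, 0.54, 0], 0.6], [[0, 0, -0.667], [0.01, 0.54, 0], 0.6], [[0, 0, -0.667], [0.02, 0.54, 0], 0.6], [[0, 0, -0.667], [0.02, 0.54, 0], 0.6], [[0, 0, -0.667], [0.02, 0.54, 0], 0.6], [[0, 0, -0.667], [0.02, 0.54, 0], 0.6], [[0, 0, -0.667], [0.02, 0.54, 0], 0.6], [[0, 0, -0.667], [0.02, 0.54, 0], 0.6], [[0, 0, -0.667], [0.02, 0.54, 0], 0.6], [[0, 0, -0.667], [0.02, 0.54, 0], 0.6], [[0, 0, -0.667], [0.02, 0.54, 0], 0.6], [[0, 0, -0.667], [0.02, 0.54, 0], 0.6], [[0, 0, -0.667], [0.02, 0.54, 0], 0.6]]'

```text
time_s: 14.72
tool_pos: [476.2, -103.3, 205.8]
tool_rot: [-0.001, 0.992, 0.125, 0.001]
force: [3.2, 5.9, 0.3]
width: 34.3
gripper_force: 2.8
```

Request:
play_rows --series '[[[0, 0, -0.667], [0.02, 0.54, 0], 0.6], [[0, 0, -0.667], [0.02, 0.54, 0], 0.6], [[0, 0, -0.667], [0.02, 0.54, 0], 0.6], [[0, 0, -0.667], [0.02, 0.54, 0], 0.6], [[0, 0, -0.667], [0.02, 0.54, 0], 0.6], [[0, 0, -0.667], [0.02, 0.54, 0], 0.6], [[0, 0, -0.667], [0.02, 0.54, 0], 0.6], [[0, 0, -0.667], [0.02, 0.54, 0], 0.6], [[0, 0, -0.667], [0.02, 0.54, 0], 0.6], [[0, 0, -0.667], [0.02, 0.54, 0], 0.6], [[0, 0, -0.667], [0.02, 0.54, 0], 0.6], [[0, 0, -0.667], [0.02, 0.54, 0], 0.6], [[0, 0, -0.667], [0.02, 0.54, 0], 0.6], [[0, 0, 0], [0, 0, 0], 0.6]]'

```text
time_s: 15.88
tool_pos: [564.0, -207.4, 205.3]
tool_rot: [-0.0, 0.837, 0.547, -0.0]
force: [-2.6, 3.3, 1.7]
width: 34.4
gripper_force: 1.7
```

```bash
python3 st.py
```

```text
t 15.8833 [ 564.  -207.4  205.3] yaw 1.157 bearing 1.16 R 155.3 q 0.945 F [-2.6  3.3  1.7] w 34.423358733894936 [-0.54723476 -0.13350128]
```

Third stroke for margin.

Request:
play_rows --series '[[[0, 0, 0.667], [0.02, -0.54, 0], 0.6], [[0, 0, 0.667], [0.02, -0.54, 0], 0.6], [[0, 0, 0.667], [0.02, -0.54, 0], 0.6], [[0, 0, 0.667], [0.02, -0.54, 0], 0.6], [[0, 0, 0.667], [0.02, -0.54, 0], 0.6], [[0, 0, 0.667], [0.02, -0.54, 0], 0.6], [[0, 0, 0.667], [0.02, -0.54, 0], 0.6], [[0, 0, 0.667], [0.02, -0.54, 0], 0.6], [[0, 0, 0.667], [0.02, -0.54, 0], 0.6], [[0, 0, 0.667], [0.02, -0.54, 0], 0.6], [[0, 0, 0.667], [0.02, -0.54, 0], 0.6], [[0, 0, 0.667], [0.02, -0.54, 0], 0.6], [[0, 0, 0.667], [0.02, -0.54, 0], 0.6], [[0, 0, 0.667], [0.02, -0.54, 0], 0.6], [[0, 0, 0.667], [0.02, -0.54, 0], 0.6], [[0, 0, 0.667], [0.02, -0.54, 0], 0.6], [[0, 0, 0.667], [0.02, -0.54, 0], 0.6], [[0, 0, 0.667], [0.02, -0.54, 0], 0.6], [[0, 0, 0.667], [0.02, -0.54, 0], 0.6], [[0, 0, 0], [0, 0, 0], 0.6]]'

```text
time_s: 17.55
tool_pos: [474.1, -37.7, 205.7]
tool_rot: [0.0, 0.996, -0.088, 0.001]
force: [-0.6, -0.6, 0.1]
width: 34.3
gripper_force: 0.0
```

Request:
play_rows --series '[[[0, 0, -0.667], [0.01, 0.54, 0], 0.6], [[0, 0, -0.667], [0.02, 0.54, 0], 0.6], [[0, 0, -0.667], [0.02, 0.54, 0], 0.6], [[0, 0, -0.667], [0.02, 0.54, 0], 0.6], [[0, 0, -0.667], [0.02, 0.54, 0], 0.6], [[0, 0, -0.667], [0.02, 0.54, 0], 0.6], [[0, 0, -0.667], [0.02, 0.54, 0], 0.6], [[0, 0, -0.667], [0.02, 0.54, 0], 0.6], [[0, 0, -0.667], [0.02, 0.54, 0], 0.6], [[0, 0, -0.667], [0.02, 0.54, 0], 0.6], [[0, 0, -0.667], [0.02, 0.54, 0], 0.6], [[0, 0, -0.667], [0.02, 0.54, 0], 0.6], [[0, 0, -0.667], [0.02, 0.54, 0], 0.6], [[0, 0, -0.667], [0.02, 0.54, 0], 0.6], [[0, 0, -0.667], [0.02, 0.54, 0], 0.6], [[0, 0, -0.667], [0.02, 0.54, 0], 0.6], [[0, 0, -0.667], [0.02, 0.54, 0], 0.6], [[0, 0, 0], [0, 0, 0], 0.6]]'

```text
time_s: 19.05
tool_pos: [545.4, -197.3, 205.2]
tool_rot: [-0.0, 0.873, 0.487, -0.0]
force: [-2.5, 2.1, 2.4]
width: 34.0
gripper_force: 1.7
```

```bash
python3 st.py
```

```text
t 19.05 [ 545.4 -197.3  205.2] yaw 1.017 bearing 1.023 R 154.9 q 0.808 F [-2.5  2.1  2.4] w 33.97084914131968 [-0.5491309   0.00422653]
```

Request:
play_rows --series '[[[0, 0, 0], [0, -0.25, 0], 0.5], [[0, 0, 0], [0, 0, 0], 0.5], [[0, 0, 0], [0, 0, 0], 0.5], [[0, 0, 0], [0, 0, -0.6], 0.5], [[0, 0, 0], [0, 0, -0.8], 0.5], [[0, 0, 0], [0, 0, -0.8], 0.5], [[0, 0, 0], [0, 0, -0.8], 0.5], [[0, 0, 0], [0, 0, -0.8], 0.5], [[0, 0, 0], [0, 0, -0.8], 0.5], [[0, 0, 0], [0, 0, -0.8], 0.5], [[0, 0, 0], [-0.8, 0, 0], 0.5], [[0, 0, 0], [-0.8, 0, 0], 0.5], [[0, 0, 0], [-0.8, 0, 0], 0.5], [[0, 0, 0], [-0.8, 0, 0], 0.5], [[0, 0, 0], [-0.8, 0, 0], 0.5], [[0, 0, 0], [-0.8, 0, 0], 0.5], [[0, 0, 0], [0, 0, 0], 0.5], [[0, 0, 0], [0, 0, 0], 0.5]]'

```text
time_s: 20.55
tool_pos: [490.2, -275.6, 313.6]
tool_rot: [0.001, 0.875, 0.485, 0.0]
force: [-0.7, 0.3, -0.8]
width: 43.0
gripper_force: 0.0
```

```bash
python3 st.py; python3 - <<'E'
from h import *
I,d=env.capture('scene'); T,_=env.capture('top')
a=cv2.resize(I[130:340,70:370],(800,560),interpolation=cv2.INTER_CUBIC)
a=np.hstack([cv2.resize(I[140:240,160:300],(420,300),interpolation=cv2.INTER_CUBIC),cv2.resize(T[120:280,190:390],(375,300),interpolation=cv2.INTER_CUBIC)])
b=cv2.resize(I[140:340,70:370],(420,280),interpolation=cv2.INTER_CUBIC)
cv2.imwrite('pics/j.png',np.vstack([a,np.hstack([b,cv2.resize(T[100:290,180:460],(375,280))])]))
E
```

```text
t 20.55 [ 490.2 -275.6  313.6] yaw 1.012 bearing 0.998 R 250.6 q 0.783 F [-0.7  0.3 -0.8] w 43.00823269457775 [-0.72048117 -0.16213528]
```

View pics/j.png

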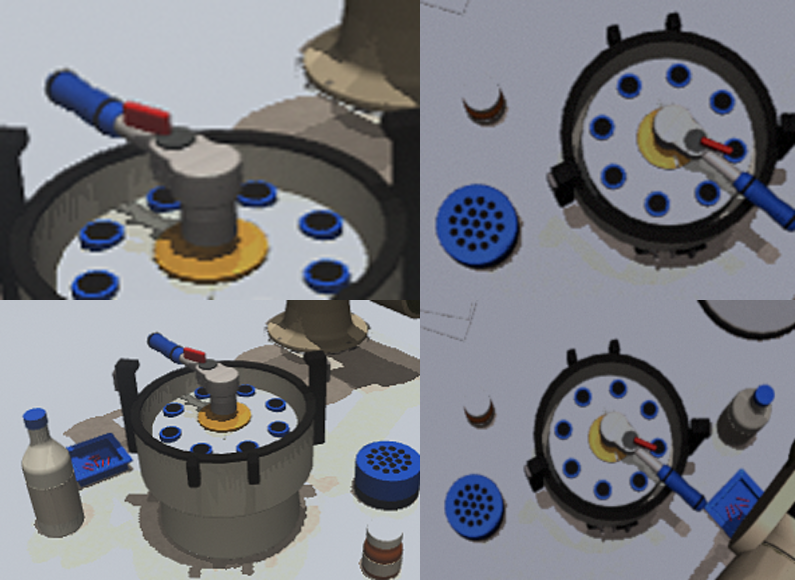

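```bash
python3 -c "
from station import env
print(env.finish_job())"
```

```text
the job is handed in; nothing more can be done
None
```

The job is handed in. I set the lever to loosen before swinging and backed the nut off anticlockwise in three strokes, by an estimated 150 degrees or more. That figure comes from the stroke lengths, because the nut's white line was hidden in the last picture. The gripper let go of the wrench and is clear, the lever still shows loosen, and the things round the machine look undisturbed.

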